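# Set the coarse knob of a concentric pair

## Robot

A 6-joint arm with a two-finger parallel gripper is mounted at the origin on a cart in front of the work surface, level with it; the furniture and walls round the work are solid. World frame = base frame: x ahead of the robot, y to its left, z up, the work surface at z = 0. Lengths are in m, angles in rad, forces in N, time in s.
With the tool pointing down it reaches from about 0.3 to 0.75 m from the base axis. Payload 8.5 kg.
Tool frame: the origin (TCP) lies between the finger pads; the fingertips stand 22 mm ahead of it and the grasp point (between the pads) lies 3 mm ahead of it; z points along the fingers, x is the direction in which the jaws open and shut, and the axes are right-handed (so a half turn about z gives the same grasp; the last joint's range is limited). The gripper opens to 85 mm and grips with 20 to 120 N. Pads are 22 mm wide; open, the fingers measure 114 mm over their backs; the gripper's body (76 mm by 85 mm) begins 54 mm behind the grasp point. The pads swing forward as they close: fully open they stand 13 mm farther back than shut.
Start: joints at [-0.215, 0.381, 1.297, -0, 1.464, -0.215], TCP at [0.55, 0, 0.253] pointing down, gripper open.
Joint ranges: [-3.11, 3.11], [-0.89, 2.33], [0.22, 2.48], [-1.42, 4.56], [0.17, 2.85], [-2.88, 2.88]. Speed limits (rad/s): [2.39, 2.39, 3.14, 3.14, 3.14, 3.14].

## Interface

Orientations are given as a unit quaternion [x, y, z, w].
In Python, from rig import manip, eyes, ticket gives the robot as it stands.
- The arm moves only by the shell command python3 -m handwheel 'ROWS' [OPENING] [FORCE]. ROWS is JSON, a list of rows, each a list of 6 numbers: the shift along the tool's x, y, z in m, then the turn, a rotation vector about the tool's x, y, z in rad. In form: [[dx, dy, dz, rx, ry, rz], ...]. A call has 1 to 20 rows; each row is the pose to reach, as a shift and turn from the pose commanded when the call began, along the tool's axes at that moment; what a row does not reach only later rows make up. A row lasts 1/8 s, in which the tool goes at most 62.5 mm and 10.7 degrees, less where a joint would pass 70% of its speed; a pose out of reach is approached as far as the arm can. A call with a gripper value outside its range is refused whole. OPENING is the opening, from 0 (shut) to 1 (fully open), set as the call begins (- or left out, the last holds). The fingers move at their own pace and stop on an object; FORCE is the grip in N (left out, the last holds). Time passes only in rows, so rows that repeat a pose let the fingers close. It gives the time, the measured TCP pose, the force and the opening at its end, in the units of the state.
- manip.observe(): the state, without advancing time (a new reading comes with each control period).
- eyes.read_camera(name): name is "scene" or "side" or "wrist"; returns a dict with "frame" (420x560x3 uint8, red, green, blue), "range_z" (420x560 float32, m along the optical axis (not along the pixel's ray), 0 where there is no reading), "fx", "fy", "cx", "cy" (pixels), "k1" (the pictures are not rectified: a ray, as slopes to the right and down, at radius r is drawn at 1 + k1 r^2 times it, then the intrinsics apply), "camera_from_world" (4x4, takes a point from world to camera coordinates). Camera axes: x right, y down, z forward; pixel columns grow to the right and rows downward; lengths in m; the calibration is good to about 2 mm. A picture is of the moment at which its call begins.
- ticket.finish_job(): hands the job in, once; it reports no verdict.
The state is a dict: "time": time; "joint_positions": joint angles; "joint_vel": joint speeds; "tau": joint torques, N m; "position": TCP position; "orientation": TCP orientation; "contact_force": force on the tool from outside, world axes, zero at the start; "torque": the same for the moment, N m; "width": finger opening in m.
Only numpy, scipy, OpenCV 4.12 (cv2) and the standard library are available. Lean on these libraries where they do the work, as an engineer would, in place of code of your own. Each camera call takes 0.05 s, during which the arm holds its last target. There are 200 camera calls.

## Task

One of the two small control boxes has a two-tier concentric control: a wide lower coarse knob with a slim fine knob standing on top of it. Turn the wide lower knob until the white pointer line on it lines up with the long index bar on the panel, and leave the slim upper knob as it is set. Do not turn the single knob on the other box, then let go.

Things in the scene. Friction and masses are not known exactly. Their poses are not given: they have to be found in the camera images.
- coarse_knob (a joint): The wide lower knob of the pair: black, fluted, round, 50 mm across, 28 mm tall, with a white pointer line on its top and side. Value in rad: angle of its pointer from the long index bar on the panel, positive anticlockwise seen from above; 0 = lined up. No spring or detents, travel -2.6 to 2.6, friction about 0.05 N m; it stays where it is left.
- pair_center (a point): Point on the pair's axis at panel height, 46 mm above the bench. Frame of its control box (grey, 96 x 96 x 46 mm, fixed): z up; the black index bar lies on the panel on the -x side, 29 to 43 mm from the axis, under 1 mm high like all panel marks. The coarse knob fills 1 to 29 mm above this point, the fine knob 29 to 51 mm.
- fine_knob_pointer (a point): End of the black line on top of the fine knob, 10 mm from the axis. The fine knob is the slim upper knob of the pair: bare aluminium, 22 mm across, 22 mm tall, on the same axis directly above the coarse knob; it turns independently of it, with about 0.02 N m of friction. To be left as it is set.
- single_knob_pointer (a point): End of the white pointer line on the knob of the other control box, 24 mm from that knob's axis, 75 mm above the bench. A like grey box with one black knob, 50 mm across and 28 mm tall, and no second tier; to be left as it is.

How it is judged:
At the end, for the whole second after the job is handed in: The coarse knob's pointer is within 0.2 rad (11 degrees) of the index bar and at rest; the fine knob's pointer end is within 2 mm (11 degrees) and the single knob's within 5 mm (12 degrees) of where each began (value of joint coarse_knob between -0.2 and 0.2 rad and velocity of joint coarse_knob between -0.05 and 0.05 rad/s and distance of fine_knob_pointer from where it was at the start of the episode below 0.002 m and distance of single_knob_pointer from where it was at the start of the episode below 0.005 m); the robot touches nothing.
It fails at once if the fine knob is turned more than 2 mm at its pointer end (11 degrees) (distance of fine_knob_pointer from where it was at the start of the episode above 0.002 m).
It fails at once if the single knob on the other box is turned more than 5 mm at its pointer end (12 degrees) (distance of single_knob_pointer from where it was at the start of the episode above 0.005 m).
It also fails if it takes over 32 s, if anything falls off the work surface, if the arm or the gripper's body presses on something with over 40 N, if the wrist force passes 120 N, or if a joint passes its speed limit or range.

## Working session

There is one attempt and no reset: what is moved stays moved. The work goes in short steps, Python scripts to look and compute and a shell command to move; the robot and the scene stay as the last step left them, time stands still between calls to the robot, and variables do not carry over. Pictures are saved under pics/ and viewed, about 8 in all and at most 12, crops included, and the job is handed in when it is done.

```bash
mkdir -p pics; cat > h.py <<'E'
import numpy as np, cv2
from rig import manip, eyes, ticket
def grab(n):
    c=eyes.read_camera(n); c['T']=np.linalg.inv(c['camera_from_world']); return c
def rays(c,uv):
    K=np.array([[c['fx'],0,c['cx']],[0,c['fy'],c['cy']],[0,0,1.]])
    return cv2.undistortPoints(np.array(uv,float).reshape(-1,1,2),K,np.array([c['k1'],0,0,0.]),None,None).reshape(-1,2) 
def onplane(c,uv,z):
    r=np.c_[rays(c,uv),np.ones(len(uv))]@c['T'][:3,:3].T; o=c['T'][:3,3]
    return o+r*((z-o[2])/r[:,2])[:,None]
def cloud(c):
    h,w=c['range_z'].shape; v,u=np.mgrid[:h,:w]; d=c['range_z'].ravel()
    r=rays(c,np.c_[u.ravel(),v.ravel()]); p=np.c_[r*d[:,None],d]
    P=p@c['T'][:3,:3].T+c['T'][:3,3]; P[d==0]=np.nan
    return P.reshape(h,w,3)
def proj(c,P):
    P=np.atleast_2d(P); q=P@c['camera_from_world'][:3,:3].T+c['camera_from_world'][:3,3]; s=q[:,:2]/q[:,2:]
    s=s*(1+c['k1']*(s**2).sum(1))[:,None]; return s*[c['fx'],c['fy']]+[c['cx'],c['cy']]
def save(img,n): cv2.imwrite('pics/'+n+'.png',cv2.cvtColor(img,cv2.COLOR_RGB2BGR))
E
python3 - <<'E'
from h import *
ims=[]
for n in ('scene','wrist'):
    c=grab(n); ims.append(c['frame']); np.savez(n+'0.npz',P=cloud(c),**c)
    print(n,c['T'].round(3).tolist(),c['fx'],c['k1'])
    P=cloud(c); m=(P[...,2]>.035)&(P[...,2]<.11)&(P[...,0]>.25)&(P[...,0]<.9)
    k,l,s,ce=cv2.connectedComponentsWithStats(m.astype(np.uint8))
    for i in range(1,k):
        if s[i,4]>150: q=P[l==i]; print(s[i],q.min(0).round(3),q.max(0).round(3))
save(np.vstack([i[:, :] for i in ims])[:, :] if 0 else cv2.resize(np.hstack(ims),(800,300)),'a')
save(ims[0],'scene');save(ims[1],'wrist')
s=manip.observe();print(s['time'],s['position'],s['orientation'])
E
```

```text
scene [[0.897, -0.336, 0.288, 0.259], [-0.443, -0.683, 0.58, -0.491], [0.002, -0.648, -0.762, 0.773], [0.0, 0.0, 0.0, 1.0]] 470.7426260713178 -0.09424425720278604
[ 107   26  101   77 2238] [0.377 0.522 0.035] [0.572 0.865 0.076]
[ 340   82  110  109 2054] [ 0.834 -0.039  0.035] [0.9   0.318 0.078]
[ 187  147   59   46 1489] [0.415 0.16  0.035] [0.527 0.271 0.099]
[ 429  176  119  101 2596] [ 0.747 -0.301  0.035] [ 0.9   -0.053  0.11 ]
[ 293  262   71   63 2686] [ 0.483 -0.206  0.035] [ 0.583 -0.106  0.078]
[414 278  35  31 819] [ 0.668 -0.271  0.035] [ 0.732 -0.208  0.043]
wrist [[1.0, 0.001, -0.002, 0.55], [-0.0, -0.959, -0.283, 0.073], [-0.002, 0.283, -0.959, 0.373], [0.0, 0.0, 0.0, 1.0]] 350.7499184059801 -0.021966122663824826
[ 443   20  100  106 1261] [0.69  0.06  0.035] [0.78  0.149 0.039]
[ 491  254   69   89 1357] [ 0.778 -0.176  0.035] [ 0.836 -0.071  0.053]
[ 230  284   90   83 6872] [ 0.485 -0.203  0.035] [ 0.584 -0.105  0.077]
0.1 [5.49774350e-01 4.92995343e-05 2.52795831e-01] [ 9.99999807e-01  1.18114445e-05 -6.08363288e-04 -1.29045483e-04]
```

View pics/scene.png

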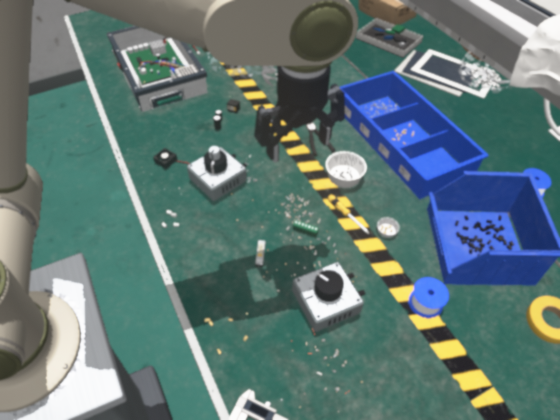

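```bash
python3 - <<'E'
from h import *
d=np.load('scene0.npz');f=d['frame'][140:215,175:260];save(cv2.resize(f,None,fx=7,fy=7,interpolation=cv2.INTER_CUBIC),'pair')
P=d['P'];m=(P[...,0]>.4)&(P[...,0]<.54)&(P[...,1]>.15)&(P[...,1]<.28)
for a,b in((.035,.05),(.07,.08),(.09,.105)):
    q=P[m&(P[...,2]>a)&(P[...,2]<b)];print(a,len(q),q.mean(0),q.min(0),q.max(0))
E
```

```text
0.035 1006 [0.46542683 0.20073353 0.04430813] [0.41509925 0.15952524 0.03511924] [0.52707736 0.2708679  0.04984527]
0.07 226 [0.4686985  0.21099264 0.07440103] [0.44722617 0.19220245 0.07000425] [0.4947858  0.23844896 0.07986058]
0.09 70 [0.47022393 0.21506536 0.09568473] [0.46105044 0.20525606 0.0902556 ] [0.48059487 0.22771876 0.09945981]
```

View pics/pair.png

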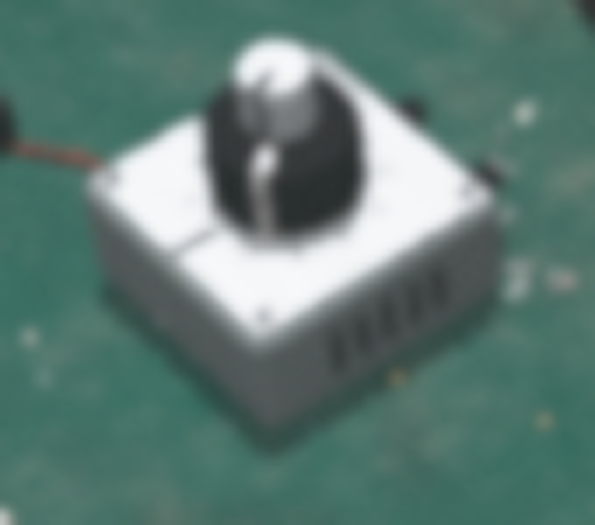

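Pair box is near (0.471, 0.215), with its index bar at crop pixel (195,242) and the white pointer at (262,195). The pointer is anticlockwise of the bar. Next I'll move over it for an overhead look.

```bash
python3 -m handwheel '[[-0.02,-0.054,0,0,0,0],[-0.04,-0.108,0,0,0,0],[-0.06,-0.162,0,0,0,0],[-0.079,-0.215,0,0,0,0],[-0.079,-0.215,0.02,0,0,0],[-0.079,-0.215,0.02,0,0,0],[-0.079,-0.215,0.02,0,0,0]]' 1
python3 - <<'E'
from h import *
c=grab('wrist');P=cloud(c);np.savez('w1.npz',P=P,**c)
z=P[...,2];near=(abs(P[...,0]-.471)<.08)&(abs(P[...,1]-.215)<.08)
for a,b in((.072,.079),(.092,.102)):
    q=P[near&(z>a)&(z<b)];print(a,len(q),[cv2.minEnclosingCircle(q[:,:2].astype(np.float32))],q.mean(0).round(4))
q=P[near&(z>.04)&(z<.049)][:,:2].astype(np.float32);print(cv2.minAreaRect(q))
uv=proj(c,[.471,.215,.07])[0].astype(int);print(uv)
x,y=max(uv[0]-75,0),max(uv[1]-75,0);print('crop',x,y)
save(cv2.resize(c['frame'][y:y+150,x:x+150],None,fx=4,fy=4,interpolation=cv2.INTER_CUBIC),'w1')
E
```

```text
time: 0.98
position: [0.4714, 0.2146, 0.2337]
orientation: [1.0, -0.0, 0.0, -0.0]
contact_force: [0.7, -0.2, -0.3]
width: 0.0855
0.072 2031 [((0.4716971516609192, 0.2186000496149063), 0.025530224665999413)] [0.4718 0.2211 0.0747]
0.092 662 [((0.4716103971004486, 0.21868255734443665), 0.011599086225032806)] [0.4717 0.2195 0.0964]
((0.47177132964134216, 0.21874922513961792), (0.09584643691778183, 0.09599810838699341), 15.170740127563477)
[286 199]
crop 211 124
```

View pics/w1.png

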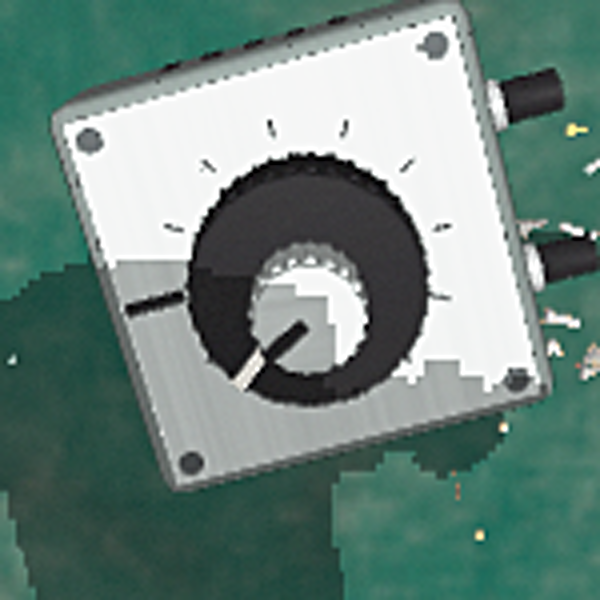

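Overhead view: index bar from crop (127,311) to (185,296), white coarse pointer ending at (239,386), and the black fine line from (268,356) to (305,325). I'll convert these to angles.

```bash
python3 - <<'E'
from h import *
c=dict(np.load('w1.npz'));C=np.array([.4717,.2187])
f=lambda uv:np.array(uv)/4.+[211-.4,124-.4]
for n,uv,z in(('bar',[(127,311),(185,296)],.0465),('coarse',[(241,387),(258,358)],.075),('fine',[(269,355),(305,325)],.097)):
    p=onplane(c,f(uv),z)[:,:2];print(n,p.round(4).tolist(),'rad from C',np.linalg.norm(p-C,axis=1).round(4),np.degrees(np.arctan2(*(p-C)[:,::-1].T)).round(1))
s=manip.observe();print(s['joint_positions'],s['position'])
E
```

```text
bar [[0.4307, 0.2077], [0.444, 0.2112]] rad from C [0.0424 0.0287] [-164.9 -164.8]
coarse [[0.4577, 0.1986], [0.4614, 0.2049]] rad from C [0.0244 0.0172] [-124.8 -126.9]
fine [[0.4643, 0.212], [0.4712, 0.2179]] rad from C [0.01   0.0009] [-137.9 -124.9]
[ 1.98067232e-01  3.40003432e-01  1.41980844e+00 -2.93690560e-05
  1.38103745e+00  1.99203269e-01] [0.47150882 0.21446733 0.23387491]
```

```bash
python3 -m handwheel '[[0.0002,-0.0042,0.04,0,0,0],[0.0002,-0.0042,0.08,0,0,0],[0.0002,-0.0042,0.11,0,0,0],[0.0002,-0.0042,0.135,0,0,0],[0.0002,-0.0042,0.15,0,0,0],[0.0002,-0.0042,0.158,0,0,0],[0.0002,-0.0042,0.158,0,0,0],[0.0002,-0.0042,0.158,0,0,0]]' 1
python3 - <<'E'
from h import *
c=grab('side');save(c['frame'],'side1');print(proj(c,[.4717,.2187,.07]))
c=grab('wrist');save(c['frame'],'w2')
E
```

```text
time: 2.02
position: [0.4716, 0.2192, 0.076]
orientation: [1.0, -0.0, 0.001, -0.0]
contact_force: [0.2, 0.6, -0.3]
width: 0.0853
[[227.53222258 191.76580275]]
```

View pics/side1.png

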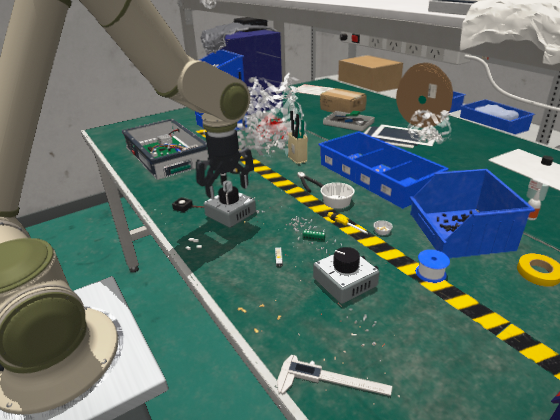

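The side view shows the open fingers straddling the pair at about (228,190), with no contact force. Now I'll close on the wide knob, limiting the opening so the jaws can't reach the slim one.

```bash
python3 -m handwheel '[[0,0,0,0,0,0],[0,0,0,0,0,0],[0,0,0,0,0,0],[0,0,0,0,0,0],[0,0,0,0,0,0],[0,0,0,0,0,0]]' 0.5 20
python3 - <<'E'
from h import *
c=grab('wrist');uv=proj(c,[.4717,.2187,.075])[0].astype(int);print(uv)
x,y=max(uv[0]-110,0),max(uv[1]-100,0);print(x,y)
save(cv2.resize(c['frame'][y:y+200,x:x+220],None,fx=3,fy=3,interpolation=cv2.INTER_CUBIC),'w3');print(manip.observe()['torque'])
E
```

```text
time: 2.88
position: [0.4716, 0.2192, 0.0757]
orientation: [1.0, 0.0, 0.001, -0.0]
contact_force: [0.6, -1.0, 5.7]
width: 0.0493
[287 304]
177 204
[-0.10248961 -0.19495836 -0.02383497]
```

View pics/w3.png

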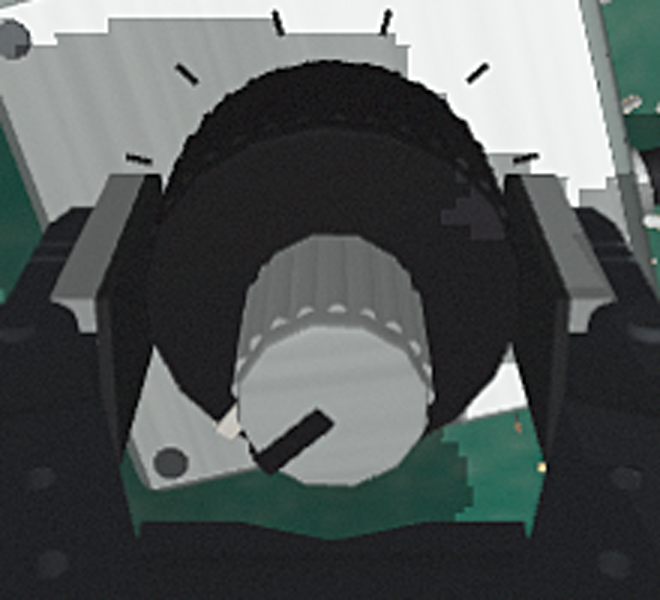

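The pads grip the wide knob at 49 mm (crop x≈155 and 510), and the slim knob stands free between them. Now I'll turn it clockwise by 0.69 rad, which is +z in the tool frame, starting with part of the turn.

```bash
python3 -m handwheel '[[0,0,0,0,0,0.06],[0,0,0,0,0,0.12],[0,0,0,0,0,0.18],[0,0,0,0,0,0.24],[0,0,0,0,0,0.3],[0,0,0,0,0,0.36],[0,0,0,0,0,0.42],[0,0,0,0,0,0.48],[0,0,0,0,0,0.54],[0,0,0,0,0,0.6],[0,0,0,0,0,0.65],[0,0,0,0,0,0.69],[0,0,0,0,0,0.69],[0,0,0,0,0,0.69]]'
python3 - <<'E'
from h import *
c=grab('wrist');save(cv2.resize(c['frame'][204:404,177:397],None,fx=3,fy=3,interpolation=cv2.INTER_CUBIC),'w4');s=manip.observe();print(s['torque'],s['contact_force'],s['joint_positions'])
E
```

```text
time: 4.68
position: [0.4722, 0.219, 0.0757]
orientation: [0.941, -0.338, 0.001, -0.0]
contact_force: [5.5, -1.6, 4.4]
width: 0.0493
[-0.49205493 -0.78927846 -0.07627078] [ 3.37799376 -2.93551936  3.6152822 ] [ 2.06871570e-01  5.33376184e-01  1.63004151e+00 -7.39212937e-04
  9.75651197e-01  8.96436118e-01]
```

View pics/w4.png

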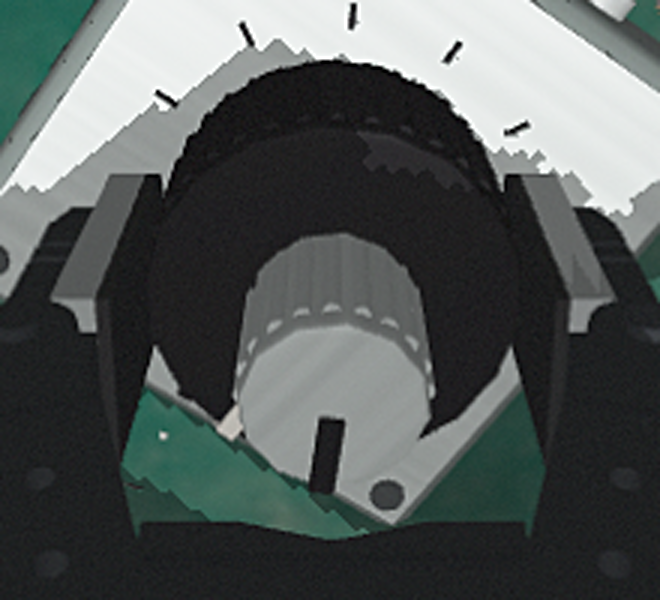

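In the tool view, the white pointer (230,422) moved with the gripper while the fine line shifted by about 40°, so it stayed put in the world. Now I'll release and rise.

```bash
python3 -m handwheel '[[0,0,0,0,0,0],[0,0,0,0,0,0],[0,0,0,0,0,0],[0,0,0,0,0,0],[0,0,0,0,0,0],[0,0,-0.02,0,0,0],[0,0,-0.06,0,0,0],[0,0,-0.11,0,0,0],[0,0,-0.158,0,0,0],[0,0,-0.158,0,0,0],[0,0,-0.158,0,0,-0.17],[0,0,-0.158,0,0,-0.34],[0,0,-0.158,0,0,-0.51],[0,0,-0.158,0,0,-0.69],[0,0,-0.158,0,0,-0.69],[0,0,-0.158,0,0,-0.69]]' 1
python3 - <<'E'
from h import *
c=grab('wrist');np.savez('w2.npz',**c)
save(cv2.resize(c['frame'][124:274,211:361],None,fx=4,fy=4,interpolation=cv2.INTER_CUBIC),'w5')
E
```

```text
time: 6.72
position: [0.471, 0.2192, 0.2327]
orientation: [1.0, -0.002, -0.001, 0.0]
contact_force: [0.3, 1.1, -0.3]
width: 0.0854
```

View pics/w5.png

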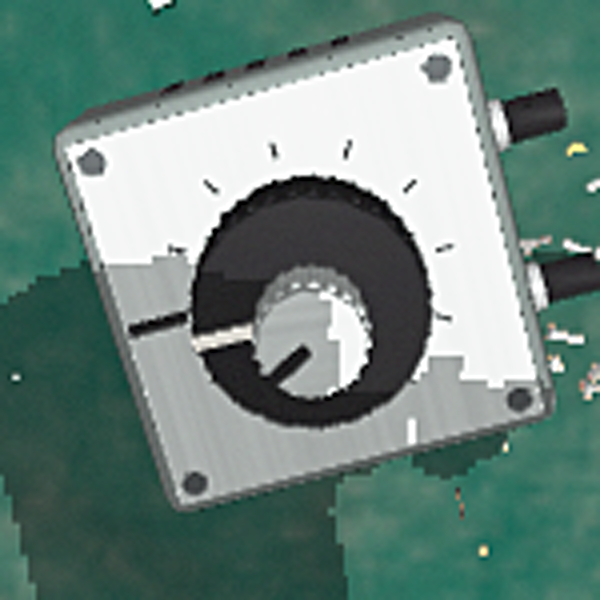

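The white pointer (196,347)–(252,332) now runs parallel to the bar (130,331)–(187,317), and the fine line runs (271,381)–(307,350). I'll check the numbers.

```bash
python3 - <<'E'
from h import *
c=dict(np.load('w2.npz'));C=np.array([.4717,.2187])
f=lambda uv:np.array(uv)/4.+[211-.4,124-.4]
for n,uv,z in(('bar',[(130,331),(187,317)],.0465),('coarse',[(196,347),(252,332)],.075),('fine',[(271,381),(307,350)],.097)):
    p=onplane(c,f(uv),z)[:,:2];d=p[1]-p[0];print(n,p.round(4).tolist(),np.degrees(np.arctan2(*(p-C)[:,::-1].T)).round(1),'line dir',np.degrees(np.arctan2(-d[1],-d[0])).round(1))
E
```

```text
bar [[0.4307, 0.2079], [0.4437, 0.2111]] [-165.2 -164.9] line dir -166.0
coarse [[0.448, 0.2122], [0.4596, 0.2154]] [-164.7 -164.7] line dir -164.7
fine [[0.4641, 0.2117], [0.471, 0.2178]] [-137.5 -130.9] line dir -138.3
```

Aligned to within 1°, and the fine knob's pointer end moved about 0.4 mm by my measurement. I'll hand it in.

```bash
python3 -c "
from h import *
print(ticket.finish_job());s=manip.observe();print(s['time'],s['contact_force'],s['width'])"
```

```text
the job is handed in; nothing more can be done
None
the job is handed in; nothing more can be done
```

I gripped the wide lower knob with 20 N, turned it 0.69 rad clockwise, let go and rose clear. I handed the job in at about 6.8 s; it reports no verdict.

- **Coarse knob:** the last wrist view put its pointer at -164.7° and the index bar at -165.0°, so they line up to about 1°, well inside the 11° limit.
- **Fine knob:** its pointer end read about 0.4 mm and 0.4° from where it began, which is within my reading error.
- **Single knob:** the arm never went down near the other box. I did not measure that knob again at the end.
- **Robot:** the gripper was open about 0.14 m above the fine knob. Contact force read about 1 N, the same as in free air.

No checks failed or disagreed. My state reading after the hand-in was refused because the job had closed, so these figures come from just before it.

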